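# Dock the instrument tray and load the sample pot

## Robot

A 6-joint arm with a two-finger parallel gripper is mounted at the origin on the work surface; the furniture and walls round the work are solid. World frame = base frame: x ahead of the robot, y to its left, z up, the work surface at z = 0. Lengths are in mm, angles in rad, forces in N, time in s.
With the tool pointing down it reaches from about 300 to 775 mm from the base axis. Payload 14.6 kg.
Tool frame: the origin (TCP) lies midway between the tips of the shut fingers; the grasp point (between the pads) lies 19 mm behind it; y points along the fingers, z is the direction in which the jaws open and shut, and the axes are right-handed (so a half turn about y gives the same grasp; the last joint's range is limited). The gripper opens to 94 mm and grips with 3 to 60 N. Pads are 16 mm wide; open, the fingers measure 119 mm over their backs; the gripper's body (75 mm by 177 mm) begins 78 mm behind the grasp point.
Start: joints at [-1.233, 0.3, 1.521, -0, 1.321, -0.067], TCP at [216.601, -505.542, 205.446] pointing down, gripper open.
Joint ranges: [-3.03, 3.03], [-0.79, 2.21], [0.23, 2.52], [-1.04, 4.18], [0, 3.07], [-2.55, 2.55]. Speed limits (rad/s): [2.22, 2.22, 2.57, 3.14, 3.14, 3.14].

## Interface

Orientations are given as [roll, pitch, yaw] about the fixed x, y, z axes, in that order (R = Rz(yaw) Ry(pitch) Rx(roll)).
In Python, from cell import manip gives the robot as it stands.
- The arm moves only by the tool play_rows, never from a script. Its argument "series" is a list of rows, each a list of 3 entries, a list of its own where there are three numbers: the shift along the tool's x, y, z in m, then the turn about the tool's y in rad, then the closure, from 0 (fully open) to 1 (shut). In form: [[[dx, dy, dz], twist, grip], ...]. A call has 1 to 20 rows; each row is the pose to reach, as a shift and turn from the pose measured when the call began, along the tool's axes at that moment; what a row does not reach only later rows make up. A row lasts 1/10 s, in which the tool goes at most 50 mm and 8.59 degrees, less where a joint would pass 70% of its speed; a pose out of reach is approached as far as the arm can. A call with a gripper value outside its range is refused whole. The fingers move at their own pace and stop on an object; "squeeze" is the grip in N (left out, the last holds). Time passes only in rows, so rows that repeat a pose let the fingers close. It gives the time, the measured TCP pose, the force and the opening at its end, in the units of the state.
- manip.read_state(): the state, without advancing time (a new reading comes with each control period).
- manip.camera(name): name is "scene" or "top" or "wrist"; returns the picture (480x640x3 uint8, red, green, blue); there is no depth.
- manip.camera_params(name): a dict with "K" (3x3 intrinsics, pixels), "dist_coeffs" ([k1, k2, p1, p2, k3] as OpenCV has them; the pictures are not rectified), "rvec" (rotation vector, rad) and "tvec" (3), from world to camera coordinates, as OpenCV has them. Camera axes: x right, y down, z forward; pixel columns grow to the right and rows downward; lengths in mm; the calibration is good to about 2 mm. A picture is of the moment at which its call begins: read the wrist's pose just before it. camera_params takes no time and is no camera call; for the wrist camera it gives the pose at the moment of the call.
- manip.sign_off(): hands the job in, once; it reports no verdict.
The state is a dict: "clock": time; "joints": joint angles; "qd": joint speeds; "effort": joint torques, N m; "eef_pos": TCP position; "eef_rot": TCP orientation; "wrist_force": force on the tool from outside, world axes, zero at the start; "moment": the same for the moment, N m; "finger_gap": finger opening in mm.
Only numpy, scipy, OpenCV 4.12 (cv2) and the standard library are available. Lean on these libraries where they do the work, as an engineer would, in place of code of your own. Each camera call takes 0.05 s, during which the arm holds its last target. There are 200 camera calls.

## Task

The steel instrument tray has been left at the far side of the bench with a flask and a petri dish in it. Hook behind its far lip and gently drag it toward you, flat on the bench, between the two guide rails until it rests squarely against the stop, keeping the flask standing and the dish lying flat. Then stand the white sample pot upright on the tray's floor in its empty far end and let go, leaving the other things on the bench as they are.

Things in the scene. Friction and masses are not known exactly. Their poses are not given: they have to be found in the camera images.
- tray: Shallow open steel tray, 261 (y) x 117 (x) x 18 mm high over its thin turned-out rim, 0.2-0.5 kg, free to slide. A finger meets the 2 mm walls, 250 x 106 mm outside, full height. Origin: centre of underside, z up; inner floor 2 mm above it. Its y axis points toward the robot, roughly along the dock's -x; the far end wall's outer face is at y = -125 mm (rim -131).
- dock: Aluminium guide fixed to the bench, 12 mm high: stop bar nearest the robot, two side rails. x points away from the stop and the robot. Origin: on the bench midway between the rails, 251 mm from the stop face, under the tray's far end wall when home; the tray's origin is then at x = -125 mm. Rails' inner faces at y = +-57 mm up to x = -175, then flaring 30 degrees to a 160 mm mouth at x = -138.
- flask: Conical glass flask, 63 mm across the base, 103 mm tall, standing in the near end of the tray. Origin: centre of its underside, z up. Must stay standing in the tray.
- dish: Open glass petri dish, 71 mm diameter, 15 mm high, lying in the middle of the tray beyond the flask; about 90 mm of the tray is empty beyond it. Origin: centre of its underside, z up. Must stay flat in the tray.
- pot: White plastic sample pot with a white screw lid, standing on the bench at the right of the tray: 66 mm tall, body about 40 mm across, lid 47 mm diameter from 54 to 66 mm height, 0.04-0.08 kg, lid fixed. Origin: centre of its underside, z up.
- dropper: Bystander: slim brown dropper bottle, 33 mm diameter, 85 mm tall, on the bench at the left of the tray. Origin: centre of its underside, z up.
- calculator: Bystander: pocket calculator, 125 x 72 x 15 mm, lying at the right front. Origin: centre of its underside.
- timer: Bystander: small bench timer, 62 x 64 x 18 mm, lying at the left of the tray. Origin: centre of its underside. (Mind the room: a steel cabinet stand, 0.47 m tall, stands close behind the robot's left shoulder, so an arm with a wide shoulder may not be able to swing left; leaning the hand up to 40 degrees over to the right keeps such an arm clear of it.)
Things that resemble listed ones, but are neither listed nor needed, are in the scene too. Leave any black or blue look-alike of the pot alone.

How it is judged:
By the outcome, as a careful person would: the job done as asked, in the order asked, and still so for the second after the job is handed in, with the robot touching nothing.
It also fails if it takes over 53 s, if anything falls off the work surface, if the arm or the gripper's body presses on something with over 40 N, if the wrist force passes 120 N, or if a joint passes its speed limit or range.

## Working session

There is one attempt and no reset: what is moved stays moved. The work goes in short steps, Python scripts to look and compute and a tool call to move; the robot and the scene stay as the last step left them, time stands still between calls to the robot, and variables do not carry over. Pictures are saved under pics/ and viewed, about 8 in all and at most 12, crops included, and the job is handed in when it is done.

Besides the shell and the picture viewer there is one more tool, called as name(argument=value, ...) on one line, values as JSON. play_rows: Moves the arm, as the interface text tells. Its arguments: {"type":"object","properties":{"series":{"type":"array","items":{"type":"array"}},"squeeze":{"type":"number"}},"required":["series"]}

```bash
ls; mkdir -p pics; cat > h.py <<'E'
import numpy as np, cv2
from cell import manip
def cam(n):
    p=manip.camera_params(n); return [np.array(p[k],float) for k in("K","dist_coeffs","rvec","tvec")]
def px2w(c,uv,z):
    K,d,r,t=c; R=cv2.Rodrigues(r)[0]; t=t.ravel()
    n=cv2.undistortPoints(np.array(uv,float).reshape(-1,1,2),K,d).reshape(-1,2)
    C=-R.T@t; D=np.c_[n,np.ones(len(n))]@R
    return C+D*((z-C[2])/D[:,2])[:,None]
def w2px(c,P):
    return cv2.projectPoints(np.array(P,float).reshape(-1,1,3),c[2],c[3],c[0],c[1])[0].reshape(-1,2)
def snap(n,f,crop=None,s=1):
    im=manip.camera(n)[:,:,::-1]
    if crop: x0,y0,x1,y1=crop; im=im[y0:y1,x0:x1]
    cv2.imwrite('pics/'+f,cv2.resize(im,None,fx=s,fy=s,interpolation=cv2.INTER_CUBIC)); return im
E
python3 - <<'E'
from h import *
s=manip.read_state(); print(s)
snap('top','top0.png',None,1.25); snap('scene','sc0.png',None,1.25)
for n in('top','scene'):
    c=cam(n);R=cv2.Rodrigues(c[2])[0];print(n,c[0].tolist(),-R.T@c[3].ravel(),R[2])
E
```

```text
pics
{'clock': 0.0, 'joints': array([-1.23259762e+00,  3.00497409e-01,  1.52159133e+00,  1.84607079e-05,
        1.32069465e+00, -6.66155864e-02]), 'qd': array([ 0.00067846,  0.00074773,  0.00113718,  0.0010713 ,  0.00058818,
       -0.00065285]), 'effort': array([-1.61739157e-03, -5.31820428e+01, -3.52734804e+01,  7.07103079e-02,
        2.42884067e-02, -1.09568807e-04]), 'eef_pos': array([ 216.52182002, -505.29754856,  204.86756434]), 'eef_rot': array([-1.57198323e+00,  9.71043455e-05, -2.73678300e+00]), 'wrist_force': array([-0.05553176,  0.48609547,  0.28762517]), 'moment': array([-0.02397968, -0.04536149, -0.03030399]), 'finger_gap': 94.25069796634729}
top [[522.6500226545929, 0.0, 316.4334715587994], [0.0, 522.6500226545929, 235.87708774980163], [0.0, 0.0, 1.0]] [ 313.49548231 -171.09508233  873.00994739] [ 0.13289425  0.01498145 -0.99101699]
scene [[592.2376238434247, 0.0, 319.8062516947258], [0.0, 592.2376238434247, 250.49013211492942], [0.0, 0.0, 1.0]] [-117.94849794  550.97103888  548.76040061] [ 0.51182002 -0.6896275  -0.51230282]
```

View pics/top0.png

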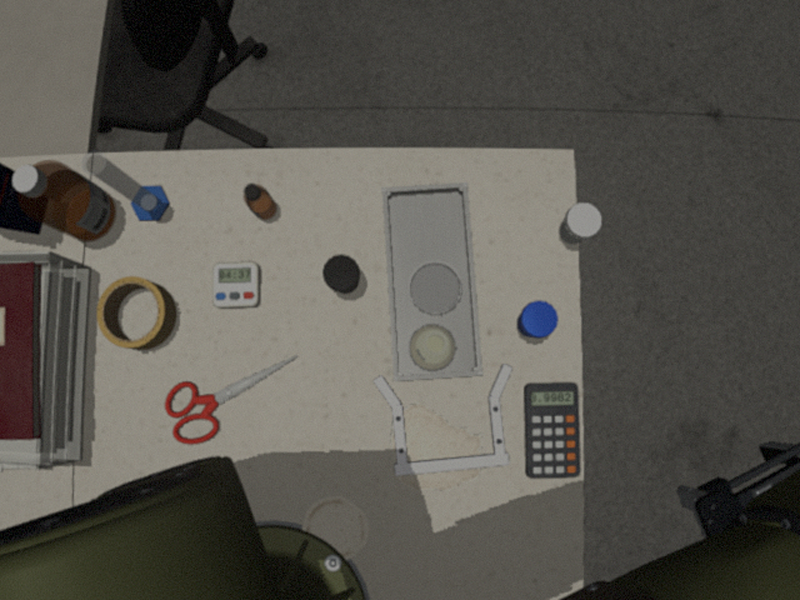

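View pics/sc0.png

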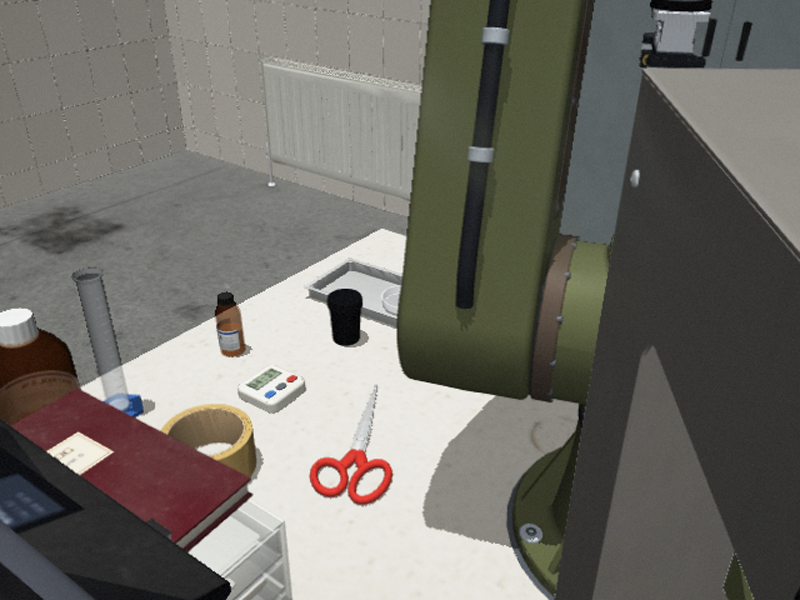

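The top view shows the tray with rim corners at about (386,188), (467,185), (481,374), (399,380), and the dock below it. Three pots could be the one meant: white lid (583,220), blue (538,319) and black (342,273). The white one fits. The scene view is largely blocked by the arm. I'll confirm in an enlarged crop.

```bash
python3 - <<'E'
from h import *
im=snap('top','top1.png',(295,135,495,385),1)
cv2.imwrite('pics/top1.png',cv2.resize(im[:, :],None,fx=2.4*1.0,fy=2.4,interpolation=cv2.INTER_CUBIC))
E
```

```text
(no output)
```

View pics/top1.png

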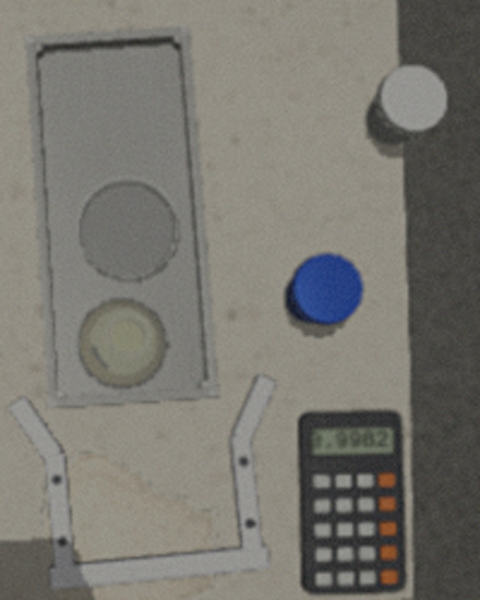

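```bash
python3 - <<'E'
from h import *
c=cam('top')
W=lambda uv,z: px2w(c,[(295+u/2.4,135+v/2.4) for u,v in uv],z)
np.set_printoptions(precision=1,suppress=True)
print('tray FL FR NR NL\n',T:=W([(27,40),(188,29),(217,395),(53,406)],18)); print('centre',T.mean(0), 'axis deg',np.degrees(np.arctan2(*( (T[0]+T[1]-T[2]-T[3])[[1,0]]))))
print('dock: stopL stopR bendL bendR mouthL mouthR\n',W([(75,563),(242,546),(64,455),(233,440),(27,398),(259,377)],12))
print('pot',W([(414,98)],66)); print('blue',W([(327,289)],66)); print('dish',W([(129,231)],17)); print('flask base approx',W([(122,345)],10))
print('calc',W([(300,412),(402,412),(405,592),(302,592)],15))
E
```

```text
tray FL FR NR NL
 [[ 572.1 -140.2   18. ]
 [ 580.5 -254.    18. ]
 [ 323.8 -271.1   18. ]
 [ 316.1 -159.8   18. ]]
centre [ 448.1 -206.3   18. ] axis deg 4.096678743134347
dock: stopL stopR bendL bendR mouthL mouthR
 [[ 210.1 -175.1   12. ]
 [ 221.5 -288.3   12. ]
 [ 282.9 -167.4   12. ]
 [ 293.2 -282.5   12. ]
 [ 321.5 -141.9   12. ]
 [ 336.1 -300.8   12. ]]
pot [[ 519.4 -400.2   66. ]]
blue [[ 391.6 -337.9   66. ]]
dish [[ 436.2 -211.6   17. ]]
flask base approx [[ 358.  -206.9   10. ]]
calc [[ 312.2 -328.3   15. ]
 [ 311.8 -399.    15. ]
 [ 189.5 -399.6   15. ]
 [ 190.6 -328.7   15. ]]
```

```bash
python3 - <<'E'
from h import *
np.set_printoptions(precision=0,suppress=True)
c=cam('scene'); S=lambda uv,z: px2w(c,[(u/1.25,v/1.25) for u,v in uv],z)
print('cabinet top corner/edges',S([(643,70),(799,255),(799,70)],470))
print('base px scene',w2px(c,[(0,0,0),(0,0,200)])*1.25,'top',w2px(cam('top'),[(0,0,0)])*1.25)
P=manip.camera_params('top')
t=cam('top'); print('black pot,dropper,timer',px2w(t,[(342/1.25,273/1.25)],66),px2w(t,[(253/1.25,188/1.25)],85),px2w(t,[(236/1.25,285/1.25)],18))
E
```

```text
cabinet top corner/edges [[  2. 204. 470.]
 [-98. 366. 470.]
 [-54. 164. 470.]]
base px scene [[640. 531.]
 [681. 360.]] top [[275. 616.]]
black pot,dropper,timer [[449. -92.  66.]] [[555.  22.  85.]] [[441.  56.  18.]]
```

```bash
python3 - <<'E'
from h import *
np.set_printoptions(precision=0,suppress=True)
c=cam('scene')
a=-1.233; f=np.array([np.cos(a),np.sin(a),0]); l=np.array([-np.sin(a),np.cos(a),0])
for d in (0,60,100,140,180,220): print(d,(w2px(c,[l*d+[0,0,h] for h in (150,250,350)])*1.25).round().tolist())
E
```

```text
0 [[669.0, 408.0], [694.0, 308.0], [723.0, 189.0]]
60 [[598.0, 394.0], [615.0, 296.0], [637.0, 180.0]]
100 [[552.0, 386.0], [566.0, 289.0], [582.0, 174.0]]
140 [[508.0, 378.0], [518.0, 282.0], [529.0, 169.0]]
180 [[466.0, 370.0], [472.0, 275.0], [479.0, 163.0]]
220 [[424.0, 362.0], [427.0, 268.0], [430.0, 158.0]]
```

```bash
python3 - <<'E'
from h import *
snap('wrist','w0.png',None,1)
E
```

play_rows(series=[[[-0.04,0,0.004],0.05,0.2],[[-0.09,0,0.01],0.12,0.45],[[-0.14,0,0.015],0.2,0.45],[[-0.19,0,0.02],0.27,0.45],[[-0.24,0,0.026],0.309,0.45],[[-0.29,0,0.031],0.309,0.45],[[-0.33,0,0.036],0.309,0.45],[[-0.357,0,0.0386],0.309,0.45],[[-0.357,0,0.0386],0.309,0.45],[[-0.357,0,0.0386],0.309,0.45]])

```text
clock: 1.2
eef_pos: [559.9, -400.0, 204.4]
eef_rot: [-1.572, -0.001, -3.045]
wrist_force: [-0.8, -0.6, -0.4]
finger_gap: 51.9
```

```bash
python3 - <<'E'
from h import *
s=manip.read_state(); print({k:np.round(v,3) for k,v in s.items()})
snap('scene','sc1.png',(280,0,640,400),1.5)
E
```

```text
{'clock': np.float64(1.2), 'joints': array([-0.674,  0.623,  1.06 ,  0.   ,  1.46 ,  0.801]), 'qd': array([-0.029, -0.021,  0.016, -0.001, -0.002, -0.002]), 'effort': array([ 2.1950e+00, -7.1066e+01, -3.7497e+01,  1.5500e-01, -1.2000e-02,
        9.6000e-02]), 'eef_pos': array([ 559.896, -400.041,  204.422]), 'eef_rot': array([-1.572e+00, -1.000e-03, -3.045e+00]), 'wrist_force': array([-0.813, -0.606, -0.424]), 'moment': array([ 0.054,  0.02 , -0.005]), 'finger_gap': np.float64(51.943)}
```

View pics/sc1.png

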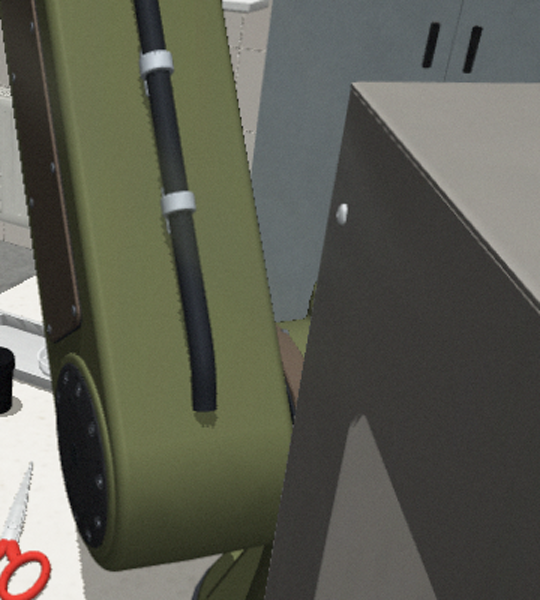

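```bash
python3 - <<'E'
from h import *
from scipy.optimize import least_squares
np.set_printoptions(precision=1,suppress=True)
c=cam('scene')
pts=np.array([(70,357),(58,400),(62,460),(78,520),(95,547),(106,525),(109,480),(101,420),(88,375)])/1.5+[280,0]
R=cv2.Rodrigues(c[2])[0]; C=-R.T@c[3].ravel()
D=np.c_[cv2.undistortPoints(pts.reshape(-1,1,2),c[0],c[1]).reshape(-1,2),np.ones(len(pts))]@R
fr=lambda a:(np.array([np.cos(a),np.sin(a),0]),np.array([-np.sin(a),np.cos(a),0]))
f,l=fr(-.674)
f1,l1=fr(-1.233)
for L in (140,160,180,200,220,240,260,280):
    Q=C+D*((L-C@l)/(D@l))[:,None]
    F=np.c_[Q@f,Q[:,2]]
    A=np.c_[2*F,np.ones(len(F))]; s=np.linalg.lstsq(A,(F**2).sum(1),rcond=None)[0]
    r=np.sqrt(s[2]+s[0]**2+s[1]**2)
    # silhouettes in image 1: back-left point
    P=f1*(s[0]-r-12)+l1*L+[0,0,s[1]]
    print(L,'f0',s[0],'h0',s[1],'Rcap',r,'img1 px',w2px(c,[P])[0]*1.25)
print('cab edge crop px',(w2px(c,[(2,204,z) for z in (470,235,0)])-[280,0])*1.5)
E
```

```text
140 f0 294.5284885889131 h0 4.262313398960032 Rcap 99.88674176083062 img1 px [525.4 391.4]
160 f0 227.15814202062265 h0 54.47483196528225 Rcap 90.67538731717086 img1 px [503.5 381.9]
180 f0 159.78779545233263 h0 104.68735053160229 Rcap 81.46403287351156 img1 px [477.8 370.6]
200 f0 92.41744888404251 h0 154.89986909792208 Rcap 72.25267842985271 img1 px [447.1 357.1]
220 f0 25.0471023157524 h0 205.1123876642418 Rcap 63.04132398619354 img1 px [409.8 340.8]
240 f0 -42.32324425226634 h0 255.32490623061273 Rcap 53.82996954256495 img1 px [363.4 320.5]
260 f0 -109.69359082042845 h0 305.5374247970302 Rcap 44.61861509891631 img1 px [304.1 294.6]
280 f0 -177.06393738880143 h0 355.749943363361 Rcap 35.40726065524717 img1 px [225.5 260.3]
cab edge crop px [[352.8  84. ]
 [272.  551.7]
 [227.2 829. ]]
```

play_rows(series=[[[-0.01,0,-0.03],0,0.45],[[-0.02,0,-0.06],0,0.45],[[-0.031,0,-0.09],0,0.45],[[-0.042,0,-0.1215],0,0.45],[[-0.042,0,-0.1215],0,0.45]])

```text
clock: 1.75
eef_pos: [589.7, -273.2, 205.6]
eef_rot: [-1.572, -0.0, -3.044]
wrist_force: [-0.0, -0.5, 0.4]
finger_gap: 51.5
```

```bash
python3 - <<'E'
from h import *
s=manip.read_state(); print({k:np.round(v,3) for k,v in s.items() if k in('clock','joints','effort','eef_pos','eef_rot')})
snap('scene','sc2.png',(240,0,600,450),1.33)
E
```

```text
{'clock': np.float64(1.75), 'joints': array([-4.910e-01,  5.280e-01,  1.202e+00,  1.000e-03,  1.412e+00,
        9.830e-01]), 'effort': array([  2.227, -66.864, -35.4  ,   0.179,  -0.135,   0.77 ]), 'eef_pos': array([ 589.655, -273.153,  205.607]), 'eef_rot': array([-1.572, -0.   , -3.044])}
```

View pics/sc2.png

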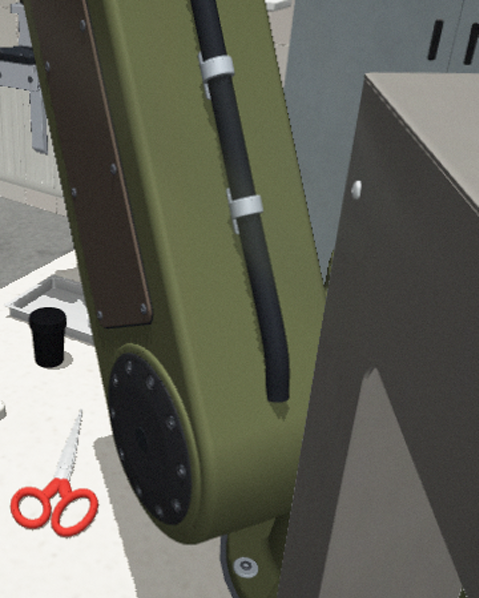

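```bash
python3 - <<'E'
from h import *
from scipy.optimize import least_squares
np.set_printoptions(precision=1,suppress=True)
c=cam('scene')
p1=np.array([(70,357),(58,400),(62,460),(78,520),(95,547),(106,525),(109,480),(101,420),(88,375)])/1.5+[280,0]
p2=np.array([(130,346),(110,370),(108,410),(118,455),(142,502),(175,525),(190,500),(194,465),(184,415),(162,370)])/1.33+[240,0]
R=cv2.Rodrigues(c[2])[0]; C=-R.T@c[3].ravel()
def fl(p,a,L):
    D=np.c_[cv2.undistortPoints(p.reshape(-1,1,2),c[0],c[1]).reshape(-1,2),np.ones(len(p))]@R
    f=np.array([np.cos(a),np.sin(a),0]);l=np.array([-np.sin(a),np.cos(a),0])
    Q=C+D*((L-C@l)/(D@l))[:,None]; return np.c_[Q@f,Q[:,2]]
res=lambda x:np.r_[tuple(np.hypot(*(fl(p,a,x[2])-x[:2]).T)-x[3] for p,a in((p1,-.674),(p2,-.491)))]
s=least_squares(res,[0,220,225,62]); print('f0,h0,L,Rcap',s.x,np.abs(s.fun).max())
p3=np.array([(183,545),(208,490),(150,535)])/1.33+[240,0]
print('outline R',np.hypot(*(fl(p3,-.491,s.x[2])-s.x[:2]).T),np.hypot(*(fl(p3,-.491,s.x[2]-12)-s.x[:2]).T))
for a in(-.491,-.46,-.44,-.42,-.39): print(a,'corner fwd,lat',2*np.cos(a)+204*np.sin(a),-2*np.sin(a)+204*np.cos(a))
print(px2w(c,[(240+368/1.33,73/1.33)],470))
E
```

```text
f0,h0,L,Rcap [  4.1 220.1 226.2  61.4] 4.147486732215803
outline R [75.4 78.3 83.3] [ 82.5  60.2 107.1]
-0.491 corner fwd,lat -94.4239054729688 180.84282146447464
-0.46 corner fwd,lat -88.77330882591498 183.6826057091382
-0.44 corner fwd,lat -85.082147547024 185.42121822700452
-0.42 corner fwd,lat -81.35695454352769 187.08566472983003
-0.39 corner fwd,lat -75.7086185654103 189.44182504113817
[[  2.3 200.8 470. ]]
```

play_rows(series=[[[-0.004,0.01,-0.005],0,0],[[-0.008,0.04,-0.01],0,0],[[-0.0117,0.08,-0.015],0,0],[[-0.0117,0.12,-0.019],0,0],[[-0.0117,0.15,-0.019],0,0],[[-0.0117,0.165,-0.019],0,0],[[-0.0117,0.165,-0.019],0,0]])

```text
clock: 2.5
eef_pos: [597.8, -255.2, 38.4]
eef_rot: [-1.573, -0.003, -3.046]
wrist_force: [0.0, 0.4, 0.4]
finger_gap: 93.8
```

```bash
python3 - <<'E'
from h import *
s=manip.read_state(); print({k:np.round(v,3) for k,v in s.items() if k in('clock','joints','effort','eef_pos','eef_rot','finger_gap','wrist_force')})
snap('top','t2.png',(280,100,480,250),4)
E
```

```text
{'clock': np.float64(2.5), 'joints': array([-0.46 ,  0.689,  1.352,  0.   ,  1.104,  1.015]), 'effort': array([ 5.4000e-02, -6.8483e+01, -3.0743e+01,  4.8000e-02, -6.3800e-01,
       -2.0000e-03]), 'eef_pos': array([ 597.782, -255.219,   38.403]), 'eef_rot': array([-1.573e+00, -3.000e-03, -3.046e+00]), 'wrist_force': array([0.016, 0.42 , 0.378]), 'finger_gap': np.float64(93.781)}
```

View pics/t2.png

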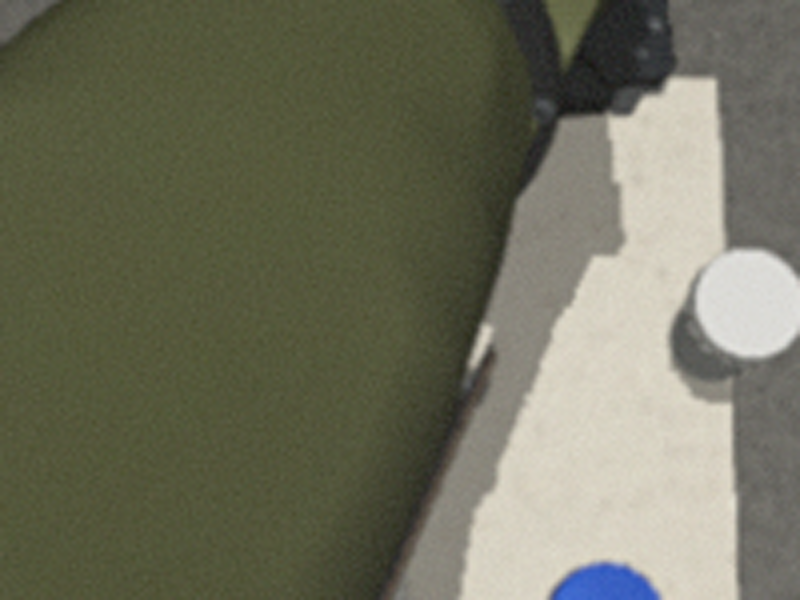

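The arm hides the tray from the top camera (6 pictures viewed so far), so I'll use the wrist camera instead.

```bash
python3 - <<'E'
from h import *
c=cam('wrist');R=cv2.Rodrigues(c[2])[0];print(-R.T@c[3].ravel(),R.round(2))
snap('wrist','w1.png')
np.set_printoptions(precision=0,suppress=True)
print(w2px(c,[(572.8-3.8+18*0,-197.4+53,18),(572.8+3.8,-197.4-53,18),(579,-197,18)]))
E
```

```text
[ 677.14906266 -248.17139857  219.13230456] [[ 0.1  -1.   -0.  ]
 [-0.96 -0.09  0.27]
 [-0.27 -0.02 -0.96]]
[[104. 317.]
 [303. 324.]
 [202. 310.]]
```

View pics/w1.png

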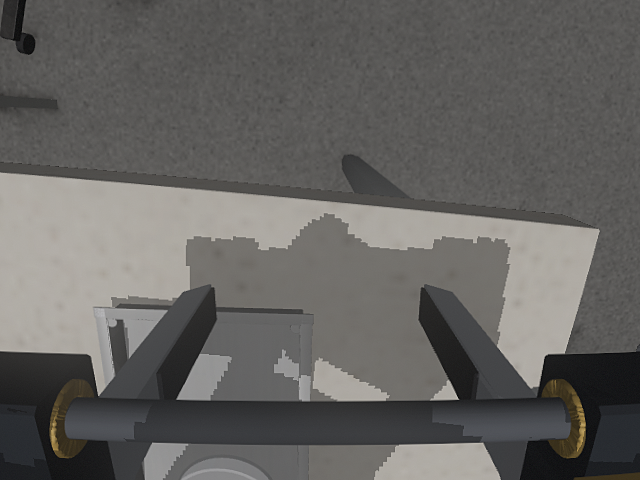

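```bash
python3 - <<'E'
from h import *
np.set_printoptions(precision=1,suppress=True)
c=cam('wrist')
print('rim far corners',px2w(c,[(95,308),(312,315)],18))
print('finger tip far corners & near',px2w(c,[(190,289),(213,286),(215,318)],38.4), 'right',px2w(c,[(421,286),(443,290),(419,318)],38.4))
E
```

```text
rim far corners [[ 573.9 -139.2   18. ]
 [ 582.  -254.6   18. ]]
finger tip far corners & near [[ 599.  -196.3   38.4]
 [ 601.6 -207.    38.4]
 [ 585.4 -208.4   38.4]] right [[ 610.9 -302.7   38.4]
 [ 609.9 -313.3   38.4]
 [ 594.8 -304.5   38.4]]
```

play_rows(series=[[[0,0.01,0],0,0],[[0,0.02,0],0,0],[[0,0.027,0],0,0],[[0,0.03,0],0,0],[[0.004,0.03,0],0,0],[[0.008,0.03,0],0,0],[[0.011,0.03,0],0,0],[[0.013,0.03,0],0,0],[[0.015,0.03,0],0,0],[[0.017,0.03,0],0,0],[[0.019,0.03,0],0,0]])

```text
clock: 3.7
eef_pos: [580.7, -257.5, 12.1]
eef_rot: [-1.57, 0.002, -3.046]
wrist_force: [3.7, -0.3, 0.7]
finger_gap: 93.8
```

play_rows(series=[[[0.003,0.002,0],0,0],[[0.006,0.003,0],0,0],[[0.01,0.003,0],0,0],[[0.014,0.003,0],0,0],[[0.018,0.003,0],0,0],[[0.022,0.003,0],0,0],[[0.026,0.003,0],0,0],[[0.03,0.003,0],0,0],[[0.034,0.003,0],0,0],[[0.038,0.003,0],0,0],[[0.042,0.003,0],0,0],[[0.045,0.003,0],0,0],[[0.048,0.003,0],0,0],[[0.05,0.003,0],0,0],[[0.051,0.003,0],0,0],[[0.051,0.003,0],0,0]])

```text
clock: 5.3
eef_pos: [530.2, -262.6, 9.4]
eef_rot: [-1.57, 0.003, -3.046]
wrist_force: [5.0, -0.0, 1.9]
finger_gap: 94.1
```

play_rows(series=[[[0.003,0,0],0,0],[[0.006,0,0],0,0],[[0.01,0,0],0,0],[[0.014,0,0],0,0],[[0.018,0,0],0,0],[[0.022,0,0],0,0],[[0.025,0,0],0,0],[[0.028,0,0],0,0],[[0.03,0,0],0,0],[[0.032,0,0],0,0],[[0.032,0,0],0,0]])

```text
clock: 6.4
eef_pos: [498.0, -265.7, 9.3]
eef_rot: [-1.57, 0.003, -3.046]
wrist_force: [4.4, -1.3, 2.8]
finger_gap: 93.8
```

```bash
python3 - <<'E'
from h import *
snap('wrist','w2.png')
s=manip.read_state(); print(s['eef_pos'],s['joints'],s['wrist_force'])
E
```

```text
[ 498.07901491 -265.62533759    9.20810489] [-5.55169084e-01  5.66026010e-01  1.64282425e+00  9.19695496e-04
  9.30177720e-01  9.19374980e-01] [ 3.0162301  -0.47088675  2.20248243]
```

View pics/w2.png

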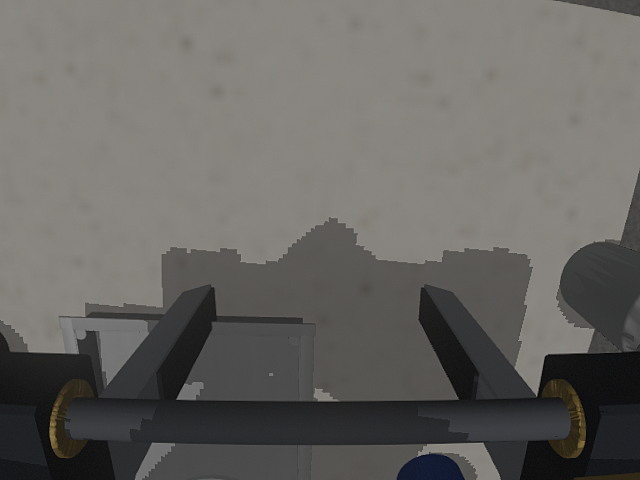

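```bash
python3 - <<'E'
from h import *
np.set_printoptions(precision=1,suppress=True)
c=cam('wrist')
p=px2w(c,[(60,318),(315,323)],18);print(p,p.mean(0),np.degrees(np.arctan2(p[1,0]-p[0,0],p[0,1]-p[1,1])))
E
```

```text
[[ 482.3 -149.8   18. ]
 [ 492.3 -265.2   18. ]] [ 487.3 -207.5   18. ] 4.922650969913415
```

play_rows(series=[[[-0.006,0,0],0,0],[[-0.013,0,0],0,0.2],[[-0.013,0,0],0,0.47],[[-0.013,0,-0.015],0,0.47],[[-0.013,0,-0.03],0,0.47],[[-0.013,0,-0.045],0,0.47],[[-0.013,0,-0.05],0,0.47],[[-0.013,0,-0.05],0,0.47],[[-0.009,0,-0.05],0,0.47],[[-0.005,0,-0.05],0,0.47],[[-0.002,0,-0.05],0,0.47],[[0.0,0,-0.05],0,0.47],[[0.003,0,-0.05],0,0.47],[[0.006,0,-0.05],0,0.47],[[0.009,0,-0.05],0,0.47],[[0.011,0,-0.05],0,0.47],[[0.011,0,-0.05],0,0.47]])

```text
clock: 8.15
eef_pos: [482.0, -217.0, 9.2]
eef_rot: [-1.57, 0.002, -3.046]
wrist_force: [0.6, 0.0, 0.2]
finger_gap: 49.8
```

play_rows(series=[[[0.001,0,0],0,0.47],[[0.002,0,0],0,0.47],[[0.003,0,0],0,0.47],[[0.004,0,0],0,0.47],[[0.005,0,0],0,0.47],[[0.005,0,0],0,0.47]])

```text
clock: 8.75
eef_pos: [476.9, -217.4, 9.2]
eef_rot: [-1.57, 0.002, -3.046]
wrist_force: [0.9, 0.8, 0.1]
finger_gap: 50.0
```

play_rows(series=[[[0.001,0,0],0,0.47],[[0.002,0,0],0,0.47],[[0.003,0,0],0,0.47],[[0.004,0,0],0,0.47]])

```text
clock: 9.15
eef_pos: [475.1, -217.8, 10.0]
eef_rot: [-1.569, 0.007, -3.047]
wrist_force: [19.1, 6.8, -1.3]
finger_gap: 50.2
```

```bash
python3 - <<'E'
from h import *
snap('wrist','w3.png')
E
```

```text
(no output)
```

View pics/w3.png

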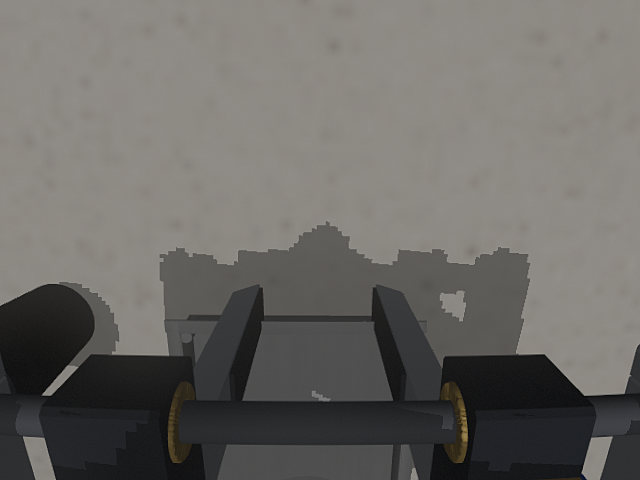

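play_rows(series=[[[-0.004,0,0],0,0.47],[[-0.012,0,0],0,0.47],[[-0.016,0,0],0,0.47],[[-0.016,-0.02,0],0,0.47],[[-0.016,-0.06,0],0,0.47],[[-0.016,-0.1,0],0,0.3],[[-0.018,-0.14,0.02],0,0],[[-0.02,-0.15,0.06],0,0],[[-0.022,-0.15,0.1],0,0],[[-0.024,-0.15,0.14],0,0],[[-0.027,-0.15,0.17],0,0],[[-0.027,-0.15,0.186],0,0],[[-0.027,-0.15,0.186],0,0],[[-0.027,-0.15,0.186],0,0]])

```text
clock: 10.6
eef_pos: [518.3, -399.6, 160.2]
eef_rot: [-1.569, 0.007, -3.047]
wrist_force: [-0.9, 0.3, -0.5]
finger_gap: 94.2
```

```bash
python3 - <<'E'
from h import *
t=manip.camera('top')[:,:,::-1]; w=manip.camera('wrist')[:,:,::-1]
a=cv2.resize(t[150:400,270:480],None,fx=2.38,fy=2.38,interpolation=cv2.INTER_CUBIC)
b=cv2.resize(w[:, 140:500],None,fx=.8,fy=.8); m=np.zeros((595,790,3),np.uint8)
m[:min(595,a.shape[0]),:a.shape[1]]=a[:595]; m[:b.shape[0],500:500+b.shape[1]]=b[:,:290]
cv2.imwrite('pics/m1.png',m); print(a.shape,b.shape)
E
```

```text
(595, 500, 3) (384, 288, 3)
```

View pics/m1.png

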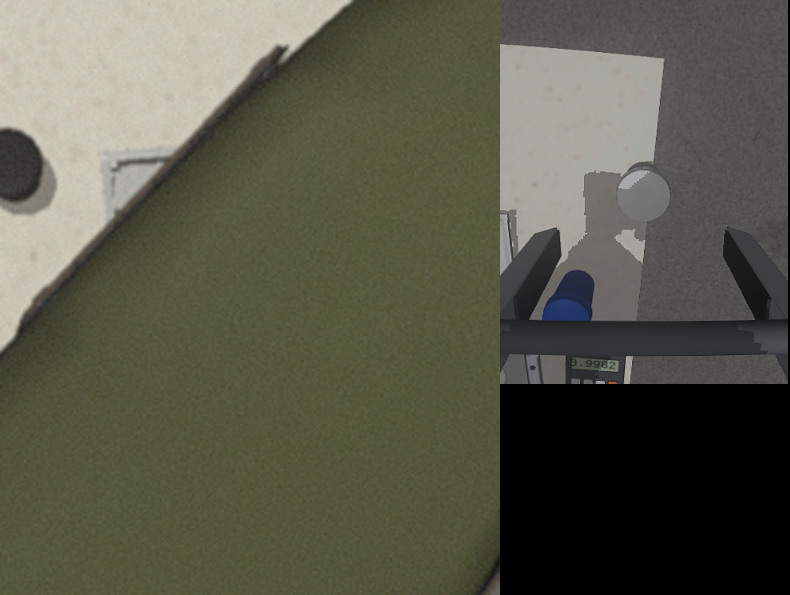

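```bash
python3 - <<'E'
from h import *
np.set_printoptions(precision=1,suppress=True)
c=cam('wrist'); s=manip.read_state(); p=px2w(c,[(140+143/.8,194/.8)],66)[0]
print(p,s['eef_pos'],s['eef_rot']); R=cv2.Rodrigues(c[2])[0]
y=s['eef_rot'][2]; d=p-s['eef_pos']; print('dx,dz',d[0]*np.cos(y)+d[1]*np.sin(y),-d[0]*np.sin(y)+d[1]*np.cos(y))
E
```

```text
[ 521.6 -400.    66. ] [ 518.6 -399.1  160.7] [-1.6  0.  -3. ]
dx,dz -2.9734807418867475 1.1333887502846958
```

play_rows(series=[[[-0.002,0.03,0.001],0,0],[[-0.002,0.07,0.001],0,0],[[-0.002,0.1,0.001],0,0],[[-0.002,0.117,0.001],0,0],[[-0.002,0.12,0.001],0,0],[[-0.002,0.12,0.001],0,0.3],[[-0.002,0.12,0.001],0,0.5],[[-0.002,0.12,0.001],0,0.7],[[-0.002,0.12,0.001],0,0.7],[[-0.002,0.12,0.001],0,0.7],[[-0.002,0.12,0.001],0,0.7],[[-0.002,0.12,0.001],0,0.7]], squeeze=15)

```text
clock: 11.9
eef_pos: [521.6, -400.1, 40.9]
eef_rot: [-1.569, 0.007, -3.046]
wrist_force: [0.4, -0.0, 0.8]
finger_gap: 46.6
```

play_rows(series=[[[0,-0.01,0],0,0.7],[[0,-0.03,0],0,0.7],[[0,-0.06,0],0,0.7],[[0,-0.09,0],0,0.7],[[0.005,-0.1,-0.01],0,0.7],[[0.015,-0.1,-0.035],0,0.7],[[0.028,-0.1,-0.065],0,0.7],[[0.041,-0.1,-0.095],0,0.7],[[0.054,-0.1,-0.125],0,0.7],[[0.066,-0.1,-0.155],0,0.7],[[0.077,-0.1,-0.18],0,0.7],[[0.083,-0.1,-0.193],0,0.7],[[0.084,-0.1,-0.196],0,0.7],[[0.084,-0.1,-0.196],0,0.7]])

```text
clock: 13.3
eef_pos: [418.8, -213.1, 140.5]
eef_rot: [-1.568, 0.008, -3.046]
wrist_force: [0.3, 0.7, -0.4]
finger_gap: 46.5
```

```bash
python3 - <<'E'
from h import *
s=manip.read_state(); print(s['finger_gap'],s['joints'],s['wrist_force'])
t=manip.camera('top')[:,:,::-1]; w=manip.camera('wrist')[:,:,::-1]
b=cv2.resize(w,None,fx=.7,fy=.7); a=cv2.resize(t[100:400,250:500],None,fx=1.1,fy=1.1)
m=np.zeros((max(a.shape[0],b.shape[0]),a.shape[1]+b.shape[1],3),np.uint8); m[:b.shape[0],:b.shape[1]]=b; m[:a.shape[0],b.shape[1]:]=a
cv2.imwrite('pics/m2.png',m); print(m.shape)
E
```

```text
46.473445448057575 [-0.55023963  0.18574437  1.82329958  0.00311912  1.1242074   0.92324063] [ 0.30976918  0.65094486 -0.37332845]
(336, 723, 3)
```

View pics/m2.png

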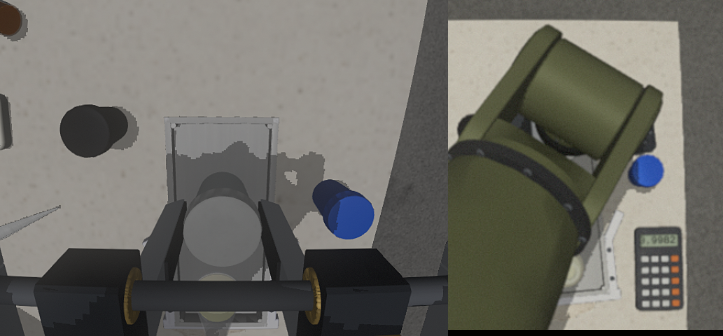

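```bash
python3 - <<'E'
from h import *
np.set_printoptions(precision=1,suppress=True)
c=cam('wrist'); p=px2w(c,[(165/.7,118/.7),(278/.7,118/.7)],18); print(p,p.mean(0),np.degrees(np.arctan2(p[1,0]-p[0,0],p[0,1]-p[1,1])))
E
```

```text
[[ 462.9 -151.6   18. ]
 [ 473.9 -265.2   18. ]] [ 468.4 -208.4   18. ] 5.529330881445953
```

play_rows(series=[[[0,0.015,0],0,0.7],[[0,0.035,0],0,0.7],[[0,0.055,0],0,0.7],[[0,0.073,0],0,0.7],[[0,0.085,0],0,0.7],[[0,0.092,0],0,0.7],[[0,0.095,0],0,0.7],[[0,0.0965,0],0,0.7],[[0,0.0965,0],0,0.7],[[0,0.0965,0],0,0.7]])

```text
clock: 14.4
eef_pos: [420.0, -213.9, 44.1]
eef_rot: [-1.568, 0.009, -3.046]
wrist_force: [-0.2, -0.0, -0.4]
finger_gap: 46.4
```

play_rows(series=[[[0,0.0005,0],0,0.7],[[0,0.001,0],0,0.7],[[0,0.0015,0],0,0.7],[[0,0.0015,0],0,0.7]])

```text
clock: 14.8
eef_pos: [420.1, -213.9, 42.8]
eef_rot: [-1.568, 0.009, -3.046]
wrist_force: [-0.0, 0.4, 2.1]
finger_gap: 46.2
```

Touchdown (2 N upward). I'll release gently, lift straight up, and swing to the right to clear the view.

play_rows(series=[[[0,0,0],0,0.45],[[0,0,0],0,0.4],[[0,0,0],0,0.3],[[0,0,0],0,0.15],[[0,0,0],0,0.05],[[0,0,0],0,0.05],[[0,-0.015,0],0,0.05],[[0,-0.045,0],0,0.05],[[0,-0.085,0],0,0.05],[[0,-0.125,0],0,0.05],[[0,-0.165,0],0,0.05],[[0,-0.17,0],0,0.05]])

```text
clock: 16.0
eef_pos: [419.9, -214.3, 217.4]
eef_rot: [-1.563, 0.015, -3.046]
wrist_force: [-0.1, -0.5, -0.3]
finger_gap: 89.5
```

play_rows(series=[[[0,0,0.04],0,0.05],[[0,0,0.08],0,0.05],[[0,0,0.12],0,0.05],[[0,0,0.16],0,0.05],[[0,0,0.2],0,0.05],[[0.03,0,0.24],0,0.05],[[0.06,0,0.28],0,0.05],[[0.09,0,0.31],0,0.05],[[0.12,0,0.33],0,0.05],[[0.14,0,0.33],0,0.05],[[0.14,0,0.33],0,0.05]])

```text
clock: 17.1
eef_pos: [309.8, -556.3, 217.0]
eef_rot: [-1.565, 0.014, -3.049]
wrist_force: [0.1, -0.4, 0.7]
finger_gap: 89.7
```

```bash
python3 - <<'E'
from h import *
s=manip.read_state(); print(s['finger_gap'],s['eef_pos'],s['wrist_force'],s['clock'])
snap('top','t3.png',(265,140,495,385),2.4)
E
```

```text
89.66736007595433 [ 309.78249689 -556.31660166  216.97698938] [ 0.08849998 -0.4221856   0.65533185] 17.1
```

View pics/t3.png

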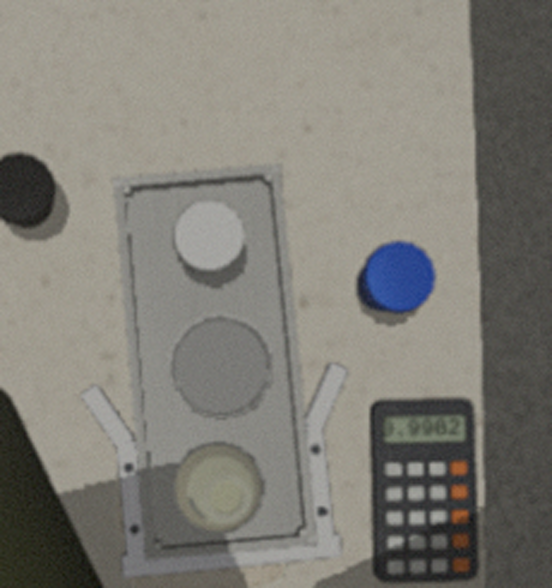

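```bash
python3 - <<'E'
from h import *
np.set_printoptions(precision=1,suppress=True)
c=cam('top'); W=lambda uv,z: px2w(c,[(265+u/2.4,140+v/2.4) for u,v in uv],z)
p=W([(115,180),(281,165)],18); q=W([(125,576),(340,556)],12)
g=lambda p:np.degrees(np.arctan2(p[1,0]-p[0,0],p[0,1]-p[1,1]))
print('far rim',p.mean(0),g(p),'stop outer',q.mean(0),g(q)); print('pot',W([(210,236)],68))
u=np.array([np.cos(.096),np.sin(.096)]); print('far rim beyond stop face (want 256):',(p.mean(0)[:2]-np.array([215.8,-231.7]))@u)
E
```

```text
far rim [ 468.6 -209.7   18. ] 5.430677893190685 stop outer [ 199.8 -233.2   12. ] 5.263300354171027
pot [[ 417.8 -215.    68. ]]
far rim beyond stop face (want 256): 253.71942912456626
```

```bash
python3 -c "
from cell import manip
print(manip.sign_off())"
```

```text
the job is handed in; nothing more can be done
None
```

The tray is home against the stop, and the white pot is standing in its empty far end. I handed the job in at about 17 s of the 53 s allowed, with the arm clear of everything.

**Drag:** I pulled the tray with one finger on its far wall first, because reaching further left would have brought the shoulder too close to the cabinet. I then repositioned to both fingers and crept the last stretch until the wrist force rose from about 1 N to 19 N at the stop.

**Pot:** I gripped it by the lid at 15 N, lowered it onto the tray floor until a 2 N touch, and released it.

**Last checks, from the top camera:**
- **Seating:** the tray's far edge reads 5.4° and the stop bar 5.3°, so it sits square. The far rim measures 254 mm from the stop face, where about 257 mm is expected when home. That difference is within my reading error, and its sign would not mean a gap.
- **Contents:** the flask looks upright, the dish flat, and the pot upright and centred about 50 mm inside the far wall.
- **Bystanders:** the calculator and the black and blue pots look undisturbed. The dropper and timer are outside that last picture. The hand never went near them, but I did not check them again afterwards.

No check failed.

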